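# Lid the pots of prepared vegetables

## Robot

A 6-joint arm with a two-finger parallel gripper is mounted at the origin on the work surface. World frame = base frame: x ahead of the robot, y to its left, z up, the work surface at z = 0. Lengths are in m, angles in rad, forces in N, time in s.
With the tool pointing down it reaches from about 0.375 to 0.975 m from the base axis. Payload 3.8 kg.
Tool frame: the origin (TCP) lies midway between the tips of the shut fingers; the grasp point (between the pads) lies 19 mm behind it; z points along the fingers, y is the line along which they close (so a half turn about z gives the same grasp; the last joint's range is limited). The gripper opens to 85 mm and grips with 20 to 120 N. Pads are 22 mm wide; open, the fingers measure 114 mm over their backs; the gripper's body (76 mm by 85 mm) begins 54 mm behind the grasp point. The pads swing forward as they close: fully open they stand 13 mm farther back than shut.
Start: joints at [1.116, 0.264, 1.604, -0, 1.274, -0.037], TCP at [0.274, 0.617, 0.231] pointing down, gripper open.
Joint ranges: [-2.63, 2.63], [-0.94, 2.18], [0.31, 2.57], [-1.31, 4.45], [0, 2.66], [-2.55, 2.55]. Speed limits (rad/s): [2.57, 2.57, 3.14, 3.14, 3.14, 3.14].

## Interface

Orientations are given as a rotation vector (axis times angle).
In Python, from workcell import bot gives the robot as it stands.
- The arm moves only by the tool jog_arm, never from a script. Its argument "motion" is a list of rows, each a list of 5 numbers: the opening, from -1 (shut) to 1 (fully open), then the shift along the tool's x, y, z in mm, then the turn about the tool's z in degrees. In form: [[claw, x, y, z, twist], ...]. A call has 1 to 10 rows; each row shifts and turns the commanded pose from where the row before left it, along the tool's axes as they then stand; what a row does not reach is not made up. A row lasts 1/12 s, in which the tool goes at most 41.7 mm and 7.16 degrees, less where a joint would pass 70% of its speed; a pose out of reach is approached as far as the arm can. A call with a gripper value outside its range is refused whole. The fingers move at their own pace and stop on an object; "force" is the grip in N (left out, the last holds). Time passes only in rows, so rows that do not move let the fingers close. It gives the time, the measured TCP pose, the force, the opening and the grip force at its end, in the units of the state.
- bot.read_state(): the state, without advancing time (a new reading comes with each control period).
- bot.read_camera(name): name is "scene" or "top"; returns (picture, depth): 400x640x3 uint8, red, green, blue; 400x640 float32, m along the optical axis (not along the pixel's ray), 0 where there is no reading.
- bot.get_calibration(name): a dict with "vfov" (degrees; the focal length in pixels is half the picture's height over the tangent of half this angle, whatever the lens; pixels are square), "cx", "cy" (the principal point, pixels), "rvec" (rotation vector, rad) and "tvec" (3), from world to camera coordinates, as OpenCV has them. Camera axes: x right, y down, z forward; pixel columns grow to the right and rows downward; lengths in m; the calibration is good to about 2 mm. A picture is of the moment at which its call begins. get_calibration takes no time and is no camera call.
- bot.finish_job(): hands the job in; it is judged then, once.
The state is a dict: "time": time; "q": joint angles; "joint_vel": joint speeds; "joint_torque": joint torques, N m; "tool_pos": TCP position; "tcp_rot": TCP orientation; "wrist_force": force on the tool from outside, world axes, zero at the start; "torque": the same for the moment, N m; "width": opening from 0.0 (shut) to 1.0 (fully open); "grip_force": force on a finger pad.
Only numpy, scipy, OpenCV 4.12 (cv2) and the standard library are available. Lean on these libraries where they do the work, as an engineer would, in place of code of your own. Each camera call takes 0.05 s, during which the arm holds its last target. There are 200 camera calls.

## Task

Cover the four steel pots of prepared vegetables, each with the lid of its own size: set every lid down gently so that it sits flat and fully home on its pot. Leave the pots standing where they are, and do not disturb the onion and the garlic bulb among them.

Things in the scene. Friction and masses are not known exactly. Their poses are not given: they have to be found in the camera images.
- lid70_center (a point): Smallest lid: flat round steel lid 76 mm across with a black round knob, lying knob up. From below: tapered plug 8 mm deep (42 mm across below, 56 above), flange 3 mm thick, knob 24 mm across, 30 mm tall: 41 mm in all; 70 g. Taken by the knob, from any side. Point on its axis half-way up: flange top 9.5 mm below it, knob top 20.5 mm above; z up.
- pot70_rim (a point): Smallest pot: round steel pot 70 mm across outside, 64 inside, 50 mm tall, with white peeled garlic cloves to 14 mm below the rim; loose, 350 g. Takes the 76 mm lid: plug inside the rim with 4 mm play all round, flange resting on the rim, the lid's point then 12.5 mm above this one. Point: centre of the mouth at rim height; z up.
- lid90_center (a point): Second smallest lid: flat round steel lid 96 mm across with a black round knob, lying knob up. From below: tapered plug 8 mm deep (62 mm across below, 76 above), flange 3 mm thick, knob 24 mm across, 30 mm tall: 41 mm in all; 100 g. Taken by the knob, from any side. Point on its axis half-way up: flange top 9.5 mm below it, knob top 20.5 mm above; z up.
- pot90_rim (a point): Second smallest pot: round steel pot 90 mm across outside, 84 inside, 55 mm tall, with red cherry tomatoes to 14 mm below the rim; loose, 500 g. Takes the 96 mm lid: plug inside the rim with 4 mm play all round, flange resting on the rim, the lid's point then 12.5 mm above this one. Point: centre of the mouth at rim height; z up.
- lid110_center (a point): Second largest lid: flat round steel lid 116 mm across with a black round knob, lying knob up. From below: tapered plug 8 mm deep (82 mm across below, 96 above), flange 3 mm thick, knob 24 mm across, 30 mm tall: 41 mm in all; 140 g. Taken by the knob, from any side. Point on its axis half-way up: flange top 9.5 mm below it, knob top 20.5 mm above; z up.
- pot110_rim (a point): Second largest pot: round steel pot 110 mm across outside, 104 inside, 60 mm tall, with orange carrot rounds to 14 mm below the rim; loose, 650 g. Takes the 116 mm lid: plug inside the rim with 4 mm play all round, flange resting on the rim, the lid's point then 12.5 mm above this one. Point: centre of the mouth at rim height; z up.
- lid130_center (a point): Largest lid: flat round steel lid 136 mm across with a black round knob, lying knob up. From below: tapered plug 8 mm deep (102 mm across below, 116 above), flange 3 mm thick, knob 24 mm across, 30 mm tall: 41 mm in all; 180 g. Taken by the knob, from any side. Point on its axis half-way up: flange top 9.5 mm below it, knob top 20.5 mm above; z up.
- pot130_rim (a point): Largest pot: round steel pot 130 mm across outside, 124 inside, 65 mm tall, with pale green sprouts to 14 mm below the rim; loose, 850 g. Takes the 136 mm lid: plug inside the rim with 4 mm play all round, flange resting on the rim, the lid's point then 12.5 mm above this one. Point: centre of the mouth at rim height; z up.
- onion_center (a point): A brown onion, 50 mm across and 52 mm tall, standing loose among the pots and lids; not to be moved. The point is its centre, 25 mm above the table.
- garlic_center (a point): A whole white garlic bulb, 48 mm across and 52 mm tall, standing loose among the pots and lids; not to be moved. The point is its centre, 26 mm above the table.
There are look-alikes about, which are no part of the job. What is shaped like the part that bears lid70_center but blue or green is not meant. Leave any purple look-alike of the part that bears lid130_center alone.

How it is judged:
At the end, for the whole second after the job is handed in: Each of the four lids lies at rest, level (within 4 degrees) and fully home on the pot of its own size: centred within 10 mm and its point 12.5 mm above the rim's, within 3 mm; all pots stand upright (within 4 degrees) (horizontal distance between lid70_center and pot70_rim below 0.01 m and z of lid70_center in the frame of pot70_rim between 0.0095 and 0.0155 m and angle between each of lid70_center, pot70_rim, lid90_center, pot90_rim, lid110_center, pot110_rim, lid130_center, pot130_rim's own z axis and vertical below 0.07 rad and linear speed of each of lid70, lid90, lid110, lid130 below 0.02 m/s and horizontal distance between lid90_center and pot90_rim below 0.01 m and z of lid90_center in the frame of pot90_rim between 0.0095 and 0.0155 m and horizontal distance between lid110_center and pot110_rim below 0.01 m and z of lid110_center in the frame of pot110_rim between 0.0095 and 0.0155 m and horizontal distance between lid130_center and pot130_rim below 0.01 m and z of lid130_center in the frame of pot130_rim between 0.0095 and 0.0155 m); the robot touches nothing.
It fails at once if a pot is tipped over (angle between any of pot70_rim, pot90_rim, pot110_rim, pot130_rim's own z axis and vertical above 0.3 rad).
It fails at once if a pot is pushed more than 35 mm from its place (distance of any of pot70_rim, pot90_rim, pot110_rim, pot130_rim from where it was at the start of the episode above 0.035 m).
It fails at once if a lid is dropped or slammed onto its pot instead of being set down (over 0.7 m/s as it meets the rim, a fall of some 25 mm) ((distance between lid70_center and pot70_rim below 0.03 m and linear speed of lid70 above 0.7 m/s) or (distance between lid90_center and pot90_rim below 0.03 m and linear speed of lid90 above 0.7 m/s) or (distance between lid110_center and pot110_rim below 0.03 m and linear speed of lid110 above 0.7 m/s) or (distance between lid130_center and pot130_rim below 0.03 m and linear speed of lid130 above 0.7 m/s)).
It fails at once if the onion or the garlic bulb is moved more than 30 mm (distance of any of onion_center, garlic_center from where it was at the start of the episode above 0.03 m).
It also fails if it takes over 102 s, if anything falls off the work surface, if the arm or the gripper's body presses on something with over 40 N, if the wrist force passes 120 N, or if a joint passes its speed limit or range.

## Working session

There is one attempt and no reset: what is moved stays moved. The work goes in short steps, Python scripts to look and compute and a tool call to move; the robot and the scene stay as the last step left them, time stands still between calls to the robot, and variables do not carry over. Pictures are saved under pics/ and viewed, at most 14 in all, crops included, and the job is handed in when it is done.

Besides the shell and the picture viewer there is one more tool, called after "Call:" as name(argument=value, ...), one argument or row to a line, values as JSON. jog_arm: Moves the arm, as the interface text tells. Its arguments: {"type":"object","properties":{"motion":{"type":"array"},"force":{"type":"number"}},"required":["motion"]}

```bash
mkdir -p pics
python3 - <<'E'
from workcell import bot
import cv2,numpy as np
for n in("top","scene"):
    p,d=bot.read_camera(n); cv2.imwrite(f"pics/{n}0.png",p[:,:,::-1]); np.save(f"{n}0.npy",d); print(n,bot.get_calibration(n))
print(bot.read_state())
E
```

```text
top {'vfov': 48.89047990621715, 'cx': 318.8898588408162, 'cy': 192.7843164199844, 'rvec': array([ 2.1189867 , -2.14427843,  0.17813925]), 'tvec': array([-0.01660798,  0.45815484,  1.26088685])}
scene {'vfov': 54.8700092262863, 'cx': 319.0982871136057, 'cy': 199.24200232126196, 'rvec': array([ 1.61918146,  2.17931708, -0.6585243 ]), 'tvec': array([ 0.13140487, -0.3484252 ,  1.25598905])}
{'time': 0.1, 'q': array([ 1.11610272e+00,  2.64668346e-01,  1.60530009e+00, -3.64302411e-05,
        1.27368927e+00, -3.69101527e-02]), 'joint_vel': array([-0.00307182, -0.00171056, -0.00404803,  0.0004372 , -0.00083642,
       -0.00108363]), 'joint_torque': array([ 1.55107596e-04, -5.16709328e+01, -3.68589699e+01, -5.37480673e-05,
        6.42658590e-03, -2.81136232e-05]), 'tool_pos': array([0.2735883 , 0.61631692, 0.23005907]), 'tcp_rot': array([-0.65137646, -3.07284205,  0.00315913]), 'wrist_force': array([ 0.0783867 , -0.15053721, -0.07909384]), 'torque': array([-0.00257716, -0.00364341,  0.00930181]), 'grip_force': 0.0, 'width': 0.9996382530358454}
```

View pics/top0.png

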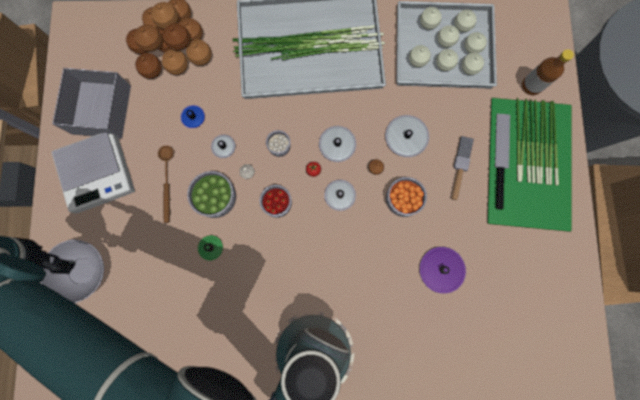

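View pics/scene0.png

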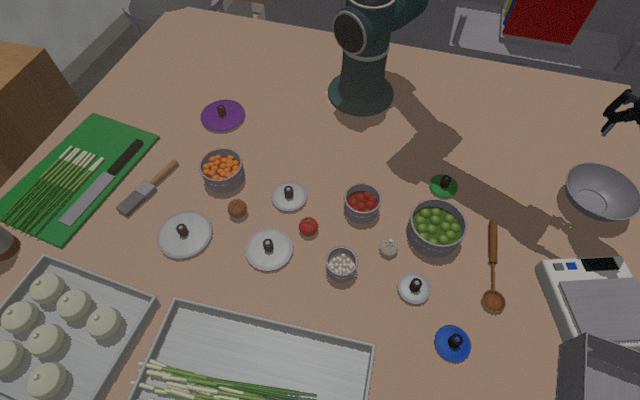

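Top view, candidates:
- **Lid 70:** grey (223,146), blue (192,116) and green (210,247). The steel-grey one is meant.
- **Lid 130:** grey (407,135) and purple (443,269). The grey one is meant.
- **Lid 90 and lid 110:** (340,195) and (337,143).
- **Pots:** 70 at (278,143), 90 at (276,201), 110 at (406,196), 130 at (211,194).
- **Loose items:** onion (376,167), garlic (247,171), and a stray tomato (313,169).

I'll measure these and confirm them in one crop.

```bash
cat > h.py <<'E'
from workcell import bot
import cv2,numpy as np
def cal(n):
    c=bot.get_calibration(n); f=200/np.tan(np.radians(c["vfov"]/2))
    R=cv2.Rodrigues(c["rvec"])[0]; return f,c["cx"],c["cy"],R,np.array(c["tvec"])
def cloud(n,d):
    f,cx,cy,R,t=cal(n); v,u=np.mgrid[:400,:640]
    P=np.stack([(u-cx)/f*d,(v-cy)/f*d,d],-1); return (P-t)@R
def ray(n,uv,z):
    f,cx,cy,R,t=cal(n); uv=np.atleast_2d(uv).astype(float)
    D=np.c_[(uv-[cx,cy])/f,np.ones(len(uv))]@R; C=-R.T@t
    return C+D*((z-C[2])/D[:,2])[:,None]
def px(n,P):
    f,cx,cy,R,t=cal(n); q=np.atleast_2d(P)@R.T+t
    return q[:,:2]/q[:,2:]*f+[cx,cy]
def circ(P):
    A=np.c_[2*P[:,:2],np.ones(len(P))]; s=np.linalg.lstsq(A,(P[:,:2]**2).sum(1),rcond=None)[0]
    return s[0],s[1],np.sqrt(s[2]+s[0]**2+s[1]**2)
def measure(n,d,uv,R,z,tol=.008):
    """outer contour of the depth blob within tol of height z near pixel uv -> circle on plane z"""
    P=cloud(n,d); c=ray(n,uv,z)[0]
    m=(abs(P[...,2]-z)<tol)&(d>0)&(np.hypot(P[...,0]-c[0],P[...,1]-c[1])<R+.02)
    m=cv2.morphologyEx(m.astype(np.uint8),cv2.MORPH_OPEN,np.ones((2,2)))if 0 else m.astype(np.uint8)
    k=max(cv2.findContours(m,cv2.RETR_EXTERNAL,cv2.CHAIN_APPROX_NONE)[0],key=len)[:,0]
    k=cv2.convexHull(k)[:,0]; Q=ray(n,k,z)
    for _ in range(4):
        x,y,r=circ(Q); e=abs(np.hypot(Q[:,0]-x,Q[:,1]-y)-r); Q=Q[e<max(.003,2*e.std())] if len(Q)>8 else Q
    return np.array([x,y,r]), np.median(P[...,2][m>0])
E
python3 - <<'E'
from h import *
p=cv2.imread("pics/top0.png"); c=cv2.resize(p[85:300,170:475],None,fx=2.6,fy=2.6,interpolation=cv2.INTER_CUBIC); cv2.imwrite("pics/crop.png",c)
T={"lid70":((223,146),.038,.011),"lid90":((340,195),.048,.011),"lid110":((337,143),.058,.011),"lid130":((407,135),.068,.011),
"pot70":((278,143),.035,.05),"pot90":((276,201),.045,.055),"pot110":((406,196),.055,.06),"pot130":((211,194),.065,.065),"on":((376,167),.025,.03),"ga":((247,171),.024,.03)}
D={n:np.load(n+"0.npy") for n in("top","scene")}
P=cloud("top",D["top"]); print("table z",np.median(P[280:320,450:550,2]),"scene",np.median(cloud("scene",D["scene"])[130:160,480:560,2]))
for k,(uv,R,z) in T.items():
    a,h=measure("top",D["top"],uv,R,z,.006 if "lid" in k else .01)
    s=px("scene",[*a[:2],z])[0]; b,h2=measure("scene",D["scene"],s,R,z,.006 if "lid" in k else .01)
    print(k,a.round(4),h.round(4),"| scene",s.round(),b.round(4),h2.round(4))
E
```

```text
table z 0.0004939884514545325 scene -0.0011973212729875574
lid70 [0.6139 0.2732 0.0372] 0.0119 | scene [414. 287.] [0.615  0.2734 0.0376] 0.0108
lid90 [ 0.4575 -0.0841  0.0483] 0.0121 | scene [288. 195.] [ 0.4583 -0.0819  0.0476] 0.0106
lid110 [ 0.6179 -0.0783  0.058 ] 0.0123 | scene [269. 248.] [ 0.6177 -0.0776  0.0575] 0.0109
lid130 [ 0.6386 -0.2937  0.0682] 0.0124 | scene [184. 233.] [ 0.6397 -0.2926  0.0676] 0.0108
pot70 [0.6139 0.1008 0.0365] 0.0496 | scene [342. 260.] [0.6159 0.1015 0.0366] 0.048
pot90 [0.436  0.107  0.0463] 0.0549 | scene [362. 197.] [0.439  0.1083 0.0469] 0.0529
pot110 [ 0.4436 -0.2761  0.0564] 0.0596 | scene [220. 163.] [ 0.4461 -0.273   0.0571] 0.0572
pot130 [0.457  0.2951 0.0663] 0.0646 | scene [438. 221.] [0.4604 0.2954 0.0668] 0.0628
on [ 0.5382 -0.1924  0.0238] 0.0354 | scene [237. 206.] [ 0.5421 -0.1908  0.0252] 0.0337
ga [0.5291 0.1966 0.0217] 0.0291 | scene [389. 243.] [0.5389 0.1986 0.0214] 0.0289
```

View pics/crop.png

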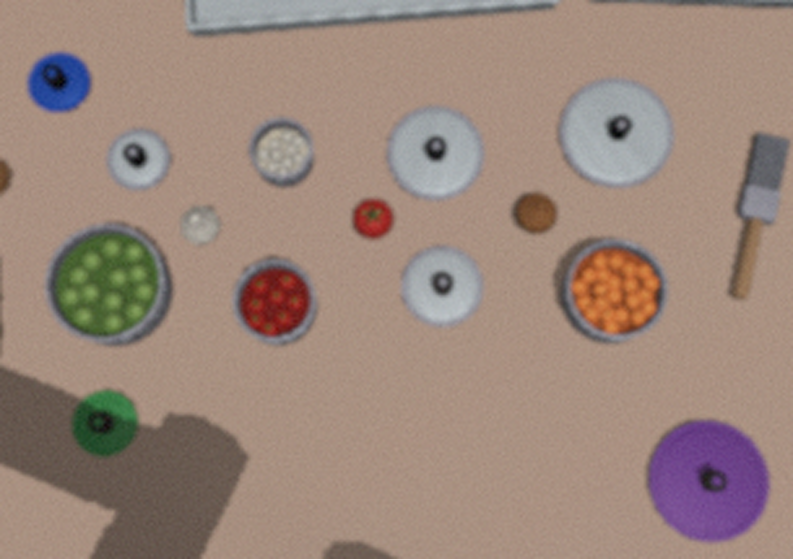

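The crop confirms the four grey steel lids. The coloured lookalikes (blue, green, purple) stay untouched. The two views agree to about 2 mm and the sizes fit, so I start by squaring the tool with the world axes and moving towards lid70.

Call:
jog_arm(
  motion=[
    [1, 0, 0, 20, -5.98],
    [1, 0, 0, 20, -5.98],
    [1, 0, 0, 20, -5.98],
    [1, 0, 0, 20, -5.98],
    [1, -26.2, -26.4, 0, 0],
    [1, -26.2, -26.4, 0, 0],
    [1, -26.2, -26.4, 0, 0],
    [1, -26.2, -26.4, 0, 0],
    [1, -26.2, -26.4, 0, 0],
    [1, -26.2, -26.4, 0, 0],
  ],
  force=40,
)

```text
time: 0.93
tool_pos: [0.4316, 0.4569, 0.1507]
tcp_rot: [0.0, -3.141, 0.001]
wrist_force: [0.0, 0.0, 0.6]
width: 0.997
grip_force: 0.0
```

Call:
jog_arm(
  motion=[
    [1, -26.2, -26.4, 0, 0],
    [1, -26.2, -26.4, 0, 0],
    [1, -26.2, -26.4, 0, 0],
    [1, -26.2, -26.4, 0, 0],
    [1, -26.2, -26.4, 0, 0],
    [1, -26.2, -26.4, 0, 0],
    [1, -26.2, -26.4, 0, 0],
    [1, 0, 0, 0, 0],
    [1, 0, 0, 0, 0],
    [1, 0, 0, 0, 0],
  ],
)

```text
time: 1.77
tool_pos: [0.6138, 0.2734, 0.1505]
tcp_rot: [-0.002, -3.14, 0.0]
wrist_force: [-0.6, -0.4, 1.0]
width: 1.001
grip_force: 0.0
```

Run:
```python
from h import *
s=bot.read_state(); print(s["time"],s["tool_pos"],s["q"],cv2.Rodrigues(s["tcp_rot"])[0].round(3))
```

```text
1.7667 [0.61377298 0.27344599 0.15053058] [ 3.81753249e-01  3.16329949e-01  1.69003986e+00  6.38618976e-04
  1.13681769e+00 -1.18807399e+00] [[-1.     0.001 -0.002]
 [ 0.001  1.    -0.   ]
 [ 0.002 -0.    -1.   ]]
```

Call:
jog_arm(
  motion=[
    [1, 0, 0, 30, 0],
    [1, 0, 0, 30, 0],
    [1, 0, 0, 30, 0],
    [1, 0, 0, 25, 0],
    [1, 0, 0, 15, 0],
    [1, 0, 0, 7, 0],
    [1, 0, 0, 0, 0],
    [1, 0, 0, 0, 0],
  ],
)

```text
time: 2.43
tool_pos: [0.6146, 0.2745, 0.0151]
tcp_rot: [-0.001, 3.141, 0.001]
wrist_force: [0.1, 1.1, 1.5]
width: 0.999
grip_force: 0.0
```

Call:
jog_arm(
  motion=[
    [-1, 0, 0, 0, 0],
    [-1, 0, 0, 0, 0],
    [-1, 0, 0, 0, 0],
    [-1, 0, 0, 0, 0],
    [-1, 0, 0, 0, 0],
    [-1, 0, 0, 0, 0],
    [-1, 0, 0, 0, 0],
    [-1, 0, 0, 0, 0],
  ],
)

```text
time: 3.1
tool_pos: [0.6151, 0.2737, 0.0152]
tcp_rot: [0.001, 3.14, 0.001]
wrist_force: [-0.1, -1.0, 5.3]
width: 0.261
grip_force: 39.5
```

Call:
jog_arm(
  motion=[
    [-1, 0, 0, -15, 0],
    [-1, 0, 0, -30, 0],
    [-1, 0, 0, -35, 0],
    [-1, 0, 0, -30, 0],
    [-1, 0, 0, -25, 0],
    [-1, 0, -20, 0, 0],
    [-1, 0, -30, 0, 0],
    [-1, 0, -35, 0, 0],
    [-1, 0, -35, 0, 0],
    [-1, 0, -30, 0, 0],
  ],
)

```text
time: 3.93
tool_pos: [0.6136, 0.1218, 0.1496]
tcp_rot: [0.0, -3.141, 0.001]
wrist_force: [-0.0, -0.1, 0.4]
width: 0.265
grip_force: 39.3
```

Call:
jog_arm(
  motion=[
    [-1, 0, -22.7, 0, 0],
    [-1, 0, 0, 0, 0],
    [-1, 0, 0, 0, 0],
    [-1, 0, 0, 0, 0],
  ],
)

```text
time: 4.27
tool_pos: [0.6142, 0.1013, 0.1495]
tcp_rot: [-0.001, -3.142, -0.001]
wrist_force: [-0.5, -0.5, -0.1]
width: 0.264
grip_force: 39.4
```

Run:
```python
from h import *
p,d=bot.read_camera("scene"); s=bot.read_state(); print(s["tool_pos"],s["grip_force"],s["wrist_force"])
print(measure("scene",d,px("scene",s["tool_pos"]-[0,0,.005])[0],.038,s["tool_pos"][2]-.0042,.008))
cv2.imwrite("pics/s1.png",cv2.resize(p[100:300,220:460,::-1],None,fx=3,fy=3))
```

```text
[0.61421125 0.10172892 0.1494565 ] 39.36972677707672 [ 1.12993172  0.38503864 -0.38715189]
(array([0.61540561, 0.10357037, 0.03681583]), np.float64(0.14486967422850425))
```

View pics/s1.png

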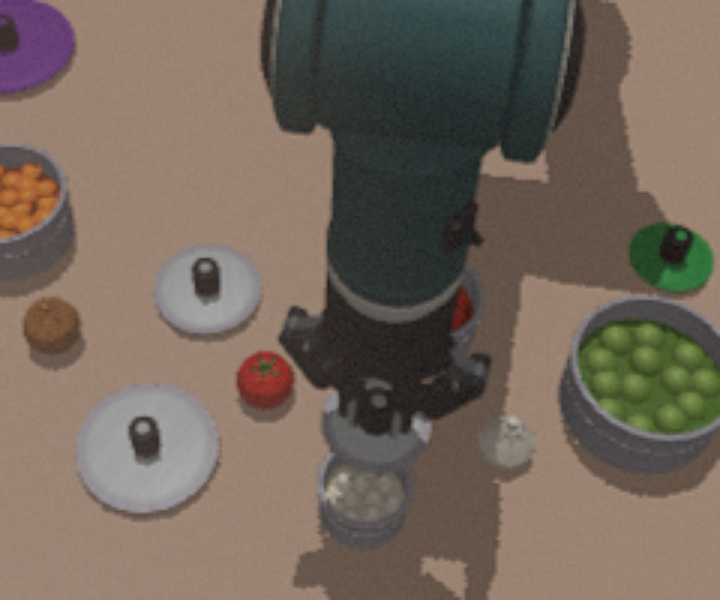

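The picture shows the lid level in the fingers at about crop (375,430), above the garlic pot at about (365,495). I set it down now.

Call:
jog_arm(
  motion=[
    [-1, 0, 0, 25, 0],
    [-1, 0, 0, 30, 0],
    [-1, 0, 0, 20, 0],
    [-1, 0, 0, 8, 0],
    [-1, 0, 0, 4, 0],
    [-1, 0, 0, 2, 0],
    [-1, 0, 0, 2, 0],
    [-1, 0, 0, 0, 0],
    [-1, 0, 0, 0, 0],
  ],
)

```text
time: 5.07
tool_pos: [0.6154, 0.1012, 0.0597]
tcp_rot: [0.0, 3.139, 0.0]
wrist_force: [0.2, -0.5, -0.1]
width: 0.266
grip_force: 39.4
```

Call:
jog_arm(
  motion=[
    [-1, 0, 0, 1, 0],
    [-1, 0, 0, 1, 0],
    [-1, 0, 0, 0, 0],
    [-1, 0, 0, 0, 0],
  ],
)

```text
time: 5.4
tool_pos: [0.6151, 0.101, 0.0572]
tcp_rot: [0.001, 3.14, 0.0]
wrist_force: [0.4, 0.4, 3.0]
width: 0.269
grip_force: 39.7
```

Light contact, so I release, rise and go on to lid90.

Call:
jog_arm(
  motion=[
    [1, 0, 0, 0, 0],
    [1, 0, 0, 0, 0],
    [1, 0, 0, 0, 0],
    [1, 0, 0, 0, 0],
    [1, 0, 0, 0, 0],
    [1, 0, 0, -15, 0],
    [1, 0, 0, -30, 0],
    [1, 0, 0, -30, 0],
    [1, 0, 0, -20, 0],
  ],
)

```text
time: 6.15
tool_pos: [0.6153, 0.1011, 0.1539]
tcp_rot: [0.001, 3.139, 0.0]
wrist_force: [-0.1, 0.3, 0.2]
width: 1.002
grip_force: 0.0
```

Call:
jog_arm(
  motion=[
    [1, 22.4, -26.3, 0, 0],
    [1, 22.4, -26.3, 0, 0],
    [1, 22.4, -26.3, 0, 0],
    [1, 22.4, -26.3, 0, 0],
    [1, 22.4, -26.3, 0, 0],
    [1, 22.4, -26.3, 0, 0],
    [1, 22.4, -26.3, 0, 0],
    [1, 0, 0, 0, 0],
    [1, 0, 0, 0, 0],
  ],
)

```text
time: 6.9
tool_pos: [0.4565, -0.0841, 0.1513]
tcp_rot: [0.006, 3.141, 0.0]
wrist_force: [0.2, 0.4, 0.9]
width: 1.0
grip_force: 0.0
```

Run:
```python
from h import *
p,d=bot.read_camera("scene"); print(bot.read_state()["tool_pos"])
print("lid70",measure("scene",d,px("scene",[.615,.101,.053])[0],.038,.053,.006))
p,d=bot.read_camera("top"); print("lid70 top",measure("top",d,px("top",[.615,.101,.053])[0],.038,.053,.006))
```

```text
[ 0.45752552 -0.08341909  0.15151853]
lid70 (array([0.61530178, 0.10321823, 0.03778685]), np.float64(0.05267772104715569))
lid70 top (array([0.61388787, 0.10249947, 0.03792749]), np.float64(0.0542731007486347))
```

Lid70 is home: the flange top is at 53 mm as it should be, and it is centred within about 2 mm. Next is lid90.

Call:
jog_arm(
  motion=[
    [1, 0, 0, 30, 0],
    [1, 0, 0, 30, 0],
    [1, 0, 0, 30, 0],
    [1, 0, 0, 25, 0],
    [1, 0, 0, 15, 0],
    [1, 0, 0, 6.5, 0],
    [1, 0, 0, 0, 0],
    [1, 0, 0, 0, 0],
  ],
)

```text
time: 7.67
tool_pos: [0.4584, -0.0826, 0.015]
tcp_rot: [-0.001, 3.141, 0.0]
wrist_force: [0.2, 0.6, 0.1]
width: 0.999
grip_force: 0.0
```

Call:
jog_arm(
  motion=[
    [-1, 0, 0, 0, 0],
    [-1, 0, 0, 0, 0],
    [-1, 0, 0, 0, 0],
    [-1, 0, 0, 0, 0],
    [-1, 0, 0, 0, 0],
    [-1, 0, 0, 0, 0],
    [-1, 0, 0, 0, 0],
    [-1, 0, 0, 0, 0],
  ],
)

```text
time: 8.33
tool_pos: [0.4581, -0.0834, 0.0156]
tcp_rot: [0.001, 3.14, -0.001]
wrist_force: [-0.9, 0.2, 7.2]
width: 0.269
grip_force: 39.2
```

Call:
jog_arm(
  motion=[
    [-1, 0, 0, -15, 0],
    [-1, 0, 0, -30, 0],
    [-1, 0, 0, -35, 0],
    [-1, 0, 0, -30, 0],
    [-1, 0, 0, -25, 0],
    [-1, 3, 20, 0, 0],
    [-1, 3, 27, 0, 0],
    [-1, 3, 32, 0, 0],
    [-1, 3, 32, 0, 0],
    [-1, 3, 32, 0, 0],
  ],
)

```text
time: 9.17
tool_pos: [0.4418, 0.0609, 0.1495]
tcp_rot: [-0.002, -3.141, -0.0]
wrist_force: [-0.0, -0.0, -1.0]
width: 0.269
grip_force: 39.3
```

Call:
jog_arm(
  motion=[
    [-1, 3, 28, 0, 0],
    [-1, 2.6, 20, 0, 0],
    [-1, 0, 0, 0, 0],
    [-1, 0, 0, 0, 0],
    [-1, 0, 0, 0, 0],
  ],
)

```text
time: 9.58
tool_pos: [0.4366, 0.1075, 0.1494]
tcp_rot: [0.0, -3.141, 0.001]
wrist_force: [-0.1, 0.6, -1.7]
width: 0.264
grip_force: 39.4
```

Run:
```python
from h import *
p,d=bot.read_camera("scene"); s=bot.read_state(); print(s["tool_pos"],s["grip_force"])
print(measure("scene",d,px("scene",s["tool_pos"]-[0,0,.005])[0],.048,s["tool_pos"][2]-.0042,.008))
```

```text
[0.43677421 0.1071558  0.14951202] 39.43078637123108
(array([0.43840294, 0.11046021, 0.04722903]), np.float64(0.14458098040297007))
```

Call:
jog_arm(
  motion=[
    [-1, 0, 0, 25, 0],
    [-1, 0, 0, 30, 0],
    [-1, 0, 0, 18, 0],
    [-1, 0, 0, 8, 0],
    [-1, 0, 0, 3, 0],
    [-1, 0, 0, 2, 0],
    [-1, 0, 0, 1, 0],
    [-1, 0, 0, 1, 0],
    [-1, 0, 0, 0, 0],
    [-1, 0, 0, 0, 0],
  ],
)

```text
time: 10.47
tool_pos: [0.4377, 0.108, 0.0627]
tcp_rot: [0.0, 3.14, 0.0]
wrist_force: [-0.6, -0.3, -0.3]
width: 0.264
grip_force: 39.4
```

Call:
jog_arm(
  motion=[
    [-1, 0, 0, 1, 0],
    [-1, 0, 0, 0.5, 0],
    [-1, 0, 0, 0, 0],
  ],
)

```text
time: 10.72
tool_pos: [0.4377, 0.1081, 0.0625]
tcp_rot: [-0.0, 3.141, -0.0]
wrist_force: [-4.7, -1.7, 12.9]
width: 0.267
grip_force: 40.8
```

Call:
jog_arm(
  motion=[
    [1, 0, 0, 0, 0],
    [1, 0, 0, 0, 0],
    [1, 0, 0, 0, 0],
    [1, 0, 0, 0, 0],
    [1, 0, 0, 0, 0],
    [1, 0, 0, -15, 0],
    [1, 0, 0, -30, 0],
    [1, 0, 0, -30, 0],
    [1, 0, 0, -14, 0],
  ],
)

```text
time: 11.47
tool_pos: [0.4387, 0.1082, 0.1526]
tcp_rot: [0.0, 3.137, 0.001]
wrist_force: [1.3, -0.3, 1.2]
width: 0.997
grip_force: 0.0
```

Call:
jog_arm(
  motion=[
    [1, -22.5, -23.2, 0, 0],
    [1, -22.5, -23.2, 0, 0],
    [1, -22.5, -23.2, 0, 0],
    [1, -22.5, -23.2, 0, 0],
    [1, -22.5, -23.2, 0, 0],
    [1, -22.5, -23.2, 0, 0],
    [1, -22.5, -23.2, 0, 0],
    [1, -22.5, -23.2, 0, 0],
    [1, 0, 0, 0, 0],
    [1, 0, 0, 0, 0],
  ],
)

```text
time: 12.3
tool_pos: [0.6174, -0.079, 0.1485]
tcp_rot: [-0.004, -3.141, -0.0]
wrist_force: [-1.2, 0.3, 0.2]
width: 1.002
grip_force: 0.0
```

Run:
```python
from h import *
print(bot.read_state()["tool_pos"])
for n in("scene","top"):
    p,d=bot.read_camera(n); print("lid90",n,measure(n,d,px(n,[.4375,.1077,.058])[0],.048,.058,.006))
```

```text
[ 0.61743209 -0.07901433  0.14854493]
lid90 scene (array([0.43893018, 0.11042247, 0.04809106]), np.float64(0.05774195374561858))
lid90 top (array([0.43645231, 0.10929249, 0.04793954]), np.float64(0.059283581199640376))
```

Lid90 is home, with its flange top at 58 mm. Next is lid110.

Call:
jog_arm(
  motion=[
    [1, 0, 0.5, 30, 0],
    [1, 0, 0, 30, 0],
    [1, 0, 0, 30, 0],
    [1, 0, 0, 25, 0],
    [1, 0, 0, 15, 0],
    [1, 0, 0, 4.5, 0],
    [1, 0, 0, 0, 0],
    [1, 0, 0, 0, 0],
  ],
)

```text
time: 13.07
tool_pos: [0.617, -0.0766, 0.0156]
tcp_rot: [-0.001, 3.141, -0.0]
wrist_force: [0.2, -0.5, 0.4]
width: 0.994
grip_force: 0.0
```

Call:
jog_arm(
  motion=[
    [-1, 0, 0, 0, 0],
    [-1, 0, 0, 0, 0],
    [-1, 0, 0, 0, 0],
    [-1, 0, 0, 0, 0],
    [-1, 0, 0, 0, 0],
    [-1, 0, 0, 0, 0],
    [-1, 0, 0, 0, 0],
    [-1, 0, 0, 0, 0],
  ],
)

```text
time: 13.73
tool_pos: [0.6176, -0.0777, 0.0158]
tcp_rot: [0.0, 3.14, -0.001]
wrist_force: [-1.3, -0.4, 7.0]
width: 0.263
grip_force: 39.5
```

Call:
jog_arm(
  motion=[
    [-1, 0, 0, -15, 0],
    [-1, 0, 0, -30, 0],
    [-1, 0, 0, -35, 0],
    [-1, 0, 0, -30, 0],
    [-1, 0, 0, -25, 0],
    [-1, 12, -14, 0, 0],
    [-1, 19, -22, 0, 0],
    [-1, 22, -25, 0, 0],
    [-1, 22, -25, 0, 0],
    [-1, 22, -25, 0, 0],
  ],
)

```text
time: 14.57
tool_pos: [0.5182, -0.1885, 0.1488]
tcp_rot: [0.001, -3.14, -0.001]
wrist_force: [-0.2, -1.1, -1.0]
width: 0.267
grip_force: 39.4
```

Call:
jog_arm(
  motion=[
    [-1, 22, -25, 0, 0],
    [-1, 22, -25, 0, 0],
    [-1, 19, -22, 0, 0],
    [-1, 12.6, -13.8, 0, 0],
    [-1, 0, 0, 0, 0],
    [-1, 0, 0, 0, 0],
    [-1, 0, 0, 0, 0],
  ],
)

```text
time: 15.15
tool_pos: [0.4442, -0.2735, 0.1493]
tcp_rot: [-0.001, -3.141, -0.002]
wrist_force: [0.1, -0.7, -1.6]
width: 0.264
grip_force: 39.5
```

Run:
```python
from h import *
p,d=bot.read_camera("scene"); s=bot.read_state(); print(s["tool_pos"],s["grip_force"])
print(measure("scene",d,px("scene",s["tool_pos"]-[0,0,.005])[0],.058,s["tool_pos"][2]-.0045,.008))
```

```text
[ 0.44450246 -0.27326786  0.14937996] 39.484838247299194
(array([ 0.44598968, -0.2685163 ,  0.05744358]), np.float64(0.14417851639773238))
```

Call:
jog_arm(
  motion=[
    [-1, 0, -1, 25, 0],
    [-1, 0, 0, 25, 0],
    [-1, 0, 0, 17, 0],
    [-1, 0, 0, 8, 0],
    [-1, 0, 0, 3, 0],
    [-1, 0, 0, 2, 0],
    [-1, 0, 0, 1, 0],
    [-1, 0, 0, 1, 0],
    [-1, 0, 0, 0, 0],
    [-1, 0, 0, 0, 0],
  ],
)

```text
time: 16.03
tool_pos: [0.4448, -0.2754, 0.0687]
tcp_rot: [0.001, 3.14, -0.001]
wrist_force: [-0.2, -1.1, -1.1]
width: 0.264
grip_force: 39.4
```

Call:
jog_arm(
  motion=[
    [-1, 0, 0, 1, 0],
    [-1, 0, 0, 0, 0],
    [-1, 0, 0, 0, 0],
  ],
)

```text
time: 16.28
tool_pos: [0.4448, -0.2755, 0.0678]
tcp_rot: [0.001, 3.14, -0.001]
wrist_force: [-1.1, 0.7, 3.8]
width: 0.267
grip_force: 39.9
```

Call:
jog_arm(
  motion=[
    [1, 0, 0, 0, 0],
    [1, 0, 0, 0, 0],
    [1, 0, 0, 0, 0],
    [1, 0, 0, 0, 0],
    [1, 0, 0, 0, 0],
    [1, 0, 0, -15, 0],
    [1, 0, 0, -30, 0],
    [1, 0, 0, -25, 0],
    [1, 0, 0, -12, 0],
  ],
)

```text
time: 17.03
tool_pos: [0.4458, -0.2761, 0.152]
tcp_rot: [0.0, 3.138, -0.004]
wrist_force: [0.5, 0.2, 0.3]
width: 0.994
grip_force: 0.0
```

Call:
jog_arm(
  motion=[
    [1, -27.7, -2.5, 0, 0],
    [1, -27.7, -2.5, 0, 0],
    [1, -27.7, -2.5, 0, 0],
    [1, -27.7, -2.5, 0, 0],
    [1, -27.7, -2.5, 0, 0],
    [1, -27.7, -2.5, 0, 0],
    [1, -27.7, -2.5, 0, 0],
    [1, 0, 0, 0, 0],
    [1, 0, 0, 0, 0],
    [1, 0, 0, 0, 0],
  ],
)

```text
time: 17.87
tool_pos: [0.6372, -0.2922, 0.1476]
tcp_rot: [-0.0, -3.139, -0.001]
wrist_force: [0.3, 0.9, -0.5]
width: 0.996
grip_force: 0.0
```

Run:
```python
from h import *
print(bot.read_state()["tool_pos"])
for n in("scene","top"):
    p,d=bot.read_camera(n); print("lid110",n,measure(n,d,px(n,[.445,-.2745,.063])[0],.058,.063,.006))
```

```text
[ 0.63719211 -0.29222198  0.14755575]
lid110 scene (array([ 0.44566862, -0.27128564,  0.05774794]), np.float64(0.0627866174936879))Traceback (most recent call last):
  File "<stdin>", line 4, in <module>
  File "h.py", line 24, in measure
    k=max(cv2.findContours(m,cv2.RETR_EXTERNAL,cv2.CHAIN_APPROX_NONE)[0],key=len)[:,0]
      ~~~^^^^^^^^^^^^^^^^^^^^^^^^^^^^^^^^^^^^^^^^^^^^^^^^^^^^^^^^^^^^^^^^^^^^^^^^
ValueError: max() iterable argument is empty
```

Lid110 is home, with its flange top at 62.8 mm. The arm only hides it from the top camera. Next is lid130.

Call:
jog_arm(
  motion=[
    [1, -1.5, 0, 30, 0],
    [1, 0, 0, 30, 0],
    [1, 0, 0, 30, 0],
    [1, 0, 0, 25, 0],
    [1, 0, 0, 14, 0],
    [1, 0, 0, 4.5, 0],
    [1, 0, 0, 0, 0],
    [1, 0, 0, 0, 0],
  ],
)

```text
time: 18.63
tool_pos: [0.6403, -0.2932, 0.0168]
tcp_rot: [0.001, 3.14, -0.001]
wrist_force: [-0.1, 0.8, 0.6]
width: 0.997
grip_force: 0.0
```

Call:
jog_arm(
  motion=[
    [-1, 0, 0, 0, 0],
    [-1, 0, 0, 0, 0],
    [-1, 0, 0, 0, 0],
    [-1, 0, 0, 0, 0],
    [-1, 0, 0, 0, 0],
    [-1, 0, 0, 0, 0],
    [-1, 0, 0, 0, 0],
    [-1, 0, 0, 0, 0],
  ],
)

```text
time: 19.3
tool_pos: [0.6404, -0.2932, 0.0164]
tcp_rot: [0.0, 3.14, -0.002]
wrist_force: [-0.1, -1.7, 5.4]
width: 0.262
grip_force: 39.6
```

Call:
jog_arm(
  motion=[
    [-1, 0, 0, -20, 0],
    [-1, 0, 0, -30, 0],
    [-1, 0, 0, -35, 0],
    [-1, 0, 0, -35, 0],
    [-1, 0, 0, -30, 0],
    [-1, 5, 16, 0, 0],
    [-1, 8, 26, 0, 0],
    [-1, 10, 33, 0, 0],
    [-1, 10, 33, 0, 0],
    [-1, 10, 33, 0, 0],
  ],
)

```text
time: 20.13
tool_pos: [0.595, -0.15, 0.1639]
tcp_rot: [-0.002, -3.139, -0.002]
wrist_force: [0.4, 0.5, -1.3]
width: 0.265
grip_force: 39.4
```

Call:
jog_arm(
  motion=[
    [-1, 10.5, 34, 0, 0],
    [-1, 10.5, 34, 0, 0],
    [-1, 10.5, 34, 0, 0],
    [-1, 10.5, 34, 0, 0],
    [-1, 10.5, 34, 0, 0],
    [-1, 10.5, 34, 0, 0],
    [-1, 10.5, 34, 0, 0],
    [-1, 10.5, 34, 0, 0],
    [-1, 10.5, 34, 0, 0],
    [-1, 10.5, 34, 0, 0],
  ],
)

```text
time: 20.97
tool_pos: [0.4899, 0.1899, 0.1642]
tcp_rot: [-0.001, -3.14, 0.0]
wrist_force: [0.1, 1.0, -3.3]
width: 0.266
grip_force: 39.4
```

Call:
jog_arm(
  motion=[
    [-1, 10.5, 34, 0, 0],
    [-1, 10.5, 34, 0, 0],
    [-1, 8, 24, 0, 0],
    [-1, 5, 15, 0, 0],
    [-1, 0, 0, 0, 0],
    [-1, 0, 0, 0, 0],
    [-1, 0, 0, 0, 0],
  ],
)

```text
time: 21.55
tool_pos: [0.4573, 0.2948, 0.1645]
tcp_rot: [-0.0, -3.14, 0.002]
wrist_force: [-1.1, -0.2, -2.1]
width: 0.264
grip_force: 39.5
```

Run:
```python
from h import *
p,d=bot.read_camera("scene"); s=bot.read_state(); print(s["tool_pos"],s["grip_force"])
print(measure("scene",d,px("scene",s["tool_pos"]-[0,0,.005])[0],.068,s["tool_pos"][2]-.005,.008))
```

```text
[0.4575512  0.2945225  0.16463261] 39.46127414703369
(array([0.45886659, 0.29675206, 0.06734188]), np.float64(0.15929894361599714))
```

Call:
jog_arm(
  motion=[
    [-1, 0, 0, 25, 0],
    [-1, 0, 0, 30, 0],
    [-1, 0, 0, 18, 0],
    [-1, 0, 0, 9, 0],
    [-1, 0, 0, 4, 0],
    [-1, 0, 0, 2, 0],
    [-1, 0, 0, 1, 0],
    [-1, 0, 0, 1, 0],
    [-1, 0, 0, 0, 0],
    [-1, 0, 0, 0, 0],
  ],
)

```text
time: 22.43
tool_pos: [0.4585, 0.2959, 0.0763]
tcp_rot: [0.0, 3.14, 0.001]
wrist_force: [0.2, -0.2, -1.2]
width: 0.265
grip_force: 39.5
```

Call:
jog_arm(
  motion=[
    [-1, 0, 0, 1, 0],
    [-1, 0, 0, 1, 0],
    [-1, 0, 0, 0.5, 0],
    [-1, 0, 0, 0, 0],
    [-1, 0, 0, 0, 0],
  ],
)

```text
time: 22.85
tool_pos: [0.458, 0.2957, 0.0733]
tcp_rot: [0.0, 3.141, 0.001]
wrist_force: [-1.0, -1.1, 2.5]
width: 0.266
grip_force: 39.9
```

Call:
jog_arm(
  motion=[
    [1, 0, 0, 0, 0],
    [1, 0, 0, 0, 0],
    [1, 0, 0, 0, 0],
    [1, 0, 0, 0, 0],
    [1, 0, 0, 0, 0],
    [1, 0, 0, -15, 0],
    [1, 0, 0, -35, 0],
    [1, 0, 0, -35, 0],
    [1, 0, 0, -20, 0],
  ],
)

```text
time: 23.6
tool_pos: [0.4592, 0.2963, 0.1814]
tcp_rot: [0.0, 3.138, 0.003]
wrist_force: [1.7, 0.2, 1.2]
width: 0.997
grip_force: 0.0
```

Call:
jog_arm(
  motion=[
    [1, 18, 30, -5, 0],
    [1, 18, 30, -5, 0],
    [1, 18, 30, -5, 0],
    [1, 18, 30, -5, 0],
    [1, 10, 30, -5, 0],
    [1, 0, 35, 0, 0],
    [1, 0, 35, 0, 0],
    [1, 0, 30, 0, 0],
    [1, 0, 0, 0, 0],
    [1, 0, 0, 0, 0],
  ],
)

```text
time: 24.43
tool_pos: [0.3753, 0.5467, 0.202]
tcp_rot: [0.003, -3.141, 0.001]
wrist_force: [-0.1, -0.3, -0.1]
width: 1.003
grip_force: 0.0
```

Run:
```python
from h import *
s=bot.read_state();print(s["time"],s["tool_pos"])
T={"70":(.615,.101,.053,.038),"90":(.4375,.1077,.058,.048),"110":(.445,-.2745,.063,.058),"130":(.4585,.2952,.068,.068)}
for n in("scene","top"):
    p,d=bot.read_camera(n); cv2.imwrite(f"pics/{n}9.png",p[:,:,::-1])
    for k,(x,y,z,r) in T.items():
        try: print(k,n,measure(n,d,px(n,[x,y,z])[0],r,z,.006))
        except Exception as e: print(k,n,e)
        P=cloud(n,d); c=np.hypot(P[...,0]-x,P[...,1]-y); m=(c<r-.006)&(c>.02)&(abs(P[...,2]-z)<.008)
        if m.sum()>20: print("  slope",np.linalg.lstsq(np.c_[P[m][:,:2],np.ones(m.sum())],P[m][:,2],rcond=None)[0][:2].round(3))
```

```text
24.4333 [0.37531876 0.54665319 0.20196576]
70 scene (array([0.61547461, 0.10310677, 0.03788137]), np.float64(0.0525082025964897))
  slope [-0.01   0.013]
90 scene (array([0.43876131, 0.11050787, 0.04798466]), np.float64(0.05766006878953917))
  slope [-0.005  0.012]
110 scene (array([ 0.4456152 , -0.27119541,  0.05769551]), np.float64(0.06262999615081191))
  slope [-0.002  0.007]
130 scene (array([0.45927474, 0.29717626, 0.06826406]), np.float64(0.06829379519456256))
  slope [-0.004  0.006]
70 top (array([0.61391755, 0.10254554, 0.03789837]), np.float64(0.05396219361837304))
  slope [-0.005  0.005]
90 top (array([0.43650462, 0.10921273, 0.04796162]), np.float64(0.0592593907299899))
  slope [-0.004  0.009]
110 top (array([ 0.44435325, -0.27379601,  0.057751  ]), np.float64(0.06433286042493444))
  slope [-0.001  0.002]
130 top (array([0.456795  , 0.29676153, 0.06785425]), np.float64(0.0695637052432953))
  slope [-0.004  0.003]
```

View pics/scene9.png

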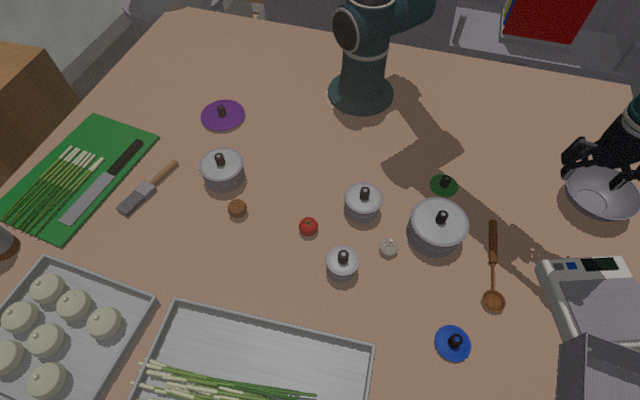

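All four lids sit flat on their own pots, at scene pixels (222,170), (363,202), (342,262) and (439,225). The onion (237,208) and garlic (389,247) are where they were, and the gripper is clear of everything.

```bash
python3 -c "
from workcell import bot
print(bot.finish_job())"
```

```text
the job is handed in; nothing more can be done
None
```

The job is handed in at about 25 s of the 102 s allowed: by the final camera check all four lids sit flat and home on their own pots, with the onion and garlic undisturbed (no verdict was returned).

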